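Sample tray and empties at the milk-bar counter

ROBOT

A 6-joint arm with a two-finger parallel gripper is mounted at the origin on the work surface. World frame = base frame: x ahead of the robot, y to its left, z up, the work surface at z = 0. Lengths are in m, angles in rad, forces in N, time in s.
With the tool pointing down it reaches from about 0.35 to 0.775 m from the base axis. Payload 5.5 kg.
Tool frame: the origin (TCP) lies at the very end of the fingers, on their centre line; the grasp point (between the pads) lies 19 mm behind it; z points along the fingers, y is the line along which they close (so a half turn about z gives the same grasp; the last joint's range is limited). The gripper opens to 85 mm and grips with 20 to 120 N. Pads are 22 mm wide; open, the fingers measure 114 mm over their backs; the gripper's body (76 mm by 85 mm) begins 54 mm behind the grasp point. The pads swing forward as they close: fully open they stand 13 mm farther back than shut.
Start: joints at [-1.264, 0.313, 0.046, 1.304, 0, 1.431], TCP at [0.248, -0.519, 0.231] pointing down, gripper open.
Joint ranges: [-2.76, 2.76], [-0.86, 1.69], [-1.03, 1.26], [-2.2, 2.34], [-1.47, 1.5], [-3.14, 3.14]. Speed limits (rad/s): [2.57, 2.57, 3.14, 3.14, 3.14, 3.14].

INTERFACE

Orientations are given as a unit quaternion [w, x, y, z].
In Python, from workcell import get_state, read_camera, calibration, hand_in gives the robot as it stands.
- The arm moves only by the tool drive_tool, never from a script. Its argument "deltas" is a list that holds one entry, the list of rows, each a list of 7 numbers: the closure in counts, from 0 (fully open) to 255 (shut), then the shift along the tool's x, y, z in m, then the turn, a rotation vector about the tool's x, y, z in degrees. A call has 1 to 12 rows; each row is the pose to reach, as a shift and turn from the pose commanded when the call began, along the tool's axes at that moment; what a row does not reach only later rows make up. A row lasts 1/8 s, in which the tool goes at most 62.5 mm and 10.7 degrees, less where a joint would pass 70% of its speed; a pose out of reach is approached as far as the arm can. A call with a gripper value outside its range is refused whole. The fingers move at their own pace and stop on an object; "newtons" is the grip in N (left out, the last holds). Time passes only in rows, so rows that repeat a pose let the fingers close. It gives the time, the measured TCP pose, the force, the opening and the grip force at its end, in the units of the state.
- get_state(): the state, without advancing time (a new reading comes with each control period).
- read_camera(name): name is "side" or "top" or "wrist"; returns (picture, depth): 480x640x3 uint8, red, green, blue; 480x640 float32, m along the optical axis (not along the pixel's ray), 0 where there is no reading.
- calibration(name): a dict with "mtx" (3x3 intrinsics, pixels), "k1" (the pictures are not rectified: a ray, as slopes to the right and down, at radius r is drawn at 1 + k1 r^2 times it, then the intrinsics apply), "world_from_camera" (4x4, takes a point from camera to world coordinates). Camera axes: x right, y up, looking along -z (the intrinsics and any distortion apply to the point x, -y, -z); pixel columns grow to the right and rows downward; lengths in m; the calibration is good to about 2 mm. A picture is of the moment at which its call begins: read the wrist's pose just before it. calibration takes no time and is no camera call; for the wrist camera it gives the pose at the moment of the call.
- hand_in(): hands the job in; it is judged then, once.
The state is a dict: "clock": time; "joint_pos": joint angles; "qvel": joint speeds; "tau": joint torques, N m; "tcp_pos": TCP position; "orientation": TCP orientation; "wrist_force": force on the tool from outside, world axes, zero at the start; "ft_torque": the same for the moment, N m; "finger_gap": finger opening in m; "grip_force": force on a finger pad.
Only numpy, scipy, OpenCV 4.12 (cv2) and the standard library are available. Lean on these libraries where they do the work, as an engineer would, in place of code of your own. Each camera call takes 0.05 s, during which the arm holds its last target. There are 200 camera calls.

TASK

Make up the sample tray so that it holds exactly one milk bottle, one slim bottle and one yoghurt jar, each standing in its own bay; one of them is already there and stays in its bay. Stand the two spare bottles left on the mat in the free cells of the yellow crates, each in the crate that already holds its own kind. It is all glass: set every piece down upright and let go only once it stands, never drop one or knock one over, and leave the bottles already in the crates where they are.

Things in the scene. Friction and masses are not known exactly. Their poses are not given: they have to be found in the camera images.
- milk_a_mid (a point): A milk bottle of clear glass, upright, 125 mm tall: body 60 mm in diameter up to 72 mm above its foot, conical shoulder, then a straight round neck 42 mm in diameter from 88 mm above the foot to the top. The point is at its centre, 62.5 mm above its foot, z up; mass about 0.2 kg. It starts either on the black drip mat (its top 5 mm above the counter) or already in a bay of the sample tray; its position tells which.
- milk_b_mid (a point): Another milk bottle, the same in every way as milk_a. It starts either on the black drip mat (its top 5 mm above the counter) or already in a bay of the sample tray; its position tells which.
- slim_a_mid (a point): A slim bottle of clear glass, upright, 150 mm tall: body 50 mm in diameter up to 92 mm above its foot, conical shoulder, then a straight round neck 30 mm in diameter from 112 mm above the foot to the top. The point is at its centre, 75 mm above its foot, z up; mass about 0.2 kg. It starts either on the black drip mat (its top 5 mm above the counter) or already in a bay of the sample tray; its position tells which.
- slim_b_mid (a point): Another slim bottle, the same in every way as slim_a. It starts either on the black drip mat (its top 5 mm above the counter) or already in a bay of the sample tray; its position tells which.
- jar_mid (a point): The squat yoghurt jar of clear glass, upright, 80 mm tall: body 66 mm in diameter up to 40 mm above its foot, short shoulder, then a straight round neck 52 mm in diameter from 50 mm above the foot to the top. The point is at its centre, 40 mm above its foot, z up; mass about 0.16 kg. It starts either on the black drip mat (its top 5 mm above the counter) or already in a bay of the sample tray; its position tells which.
- milk_c_mid (a point): A milk bottle like milk_a that already stands in one cell of the wide crate and stays there. The point is at its centre, 62.5 mm above its foot.
- slim_c_mid (a point): A slim bottle like slim_a that already stands in one cell of the narrow crate and stays there. The point is at its centre, 75 mm above its foot.
- sample_tray: The sample tray: a low open plywood tray, fixed, 96 mm (its x) by 278 mm (its y), walls 35 mm high and 5 mm thick, floor 5 mm thick. Two cross walls, as high as the outer ones, part it into three bays, each 86 by 86 mm inside, centred at y = -91, 0 and +91 mm on its own y axis (x = 0). Each bay takes one bottle or jar of any kind. One bay is already taken at the start. Origin at the centre of its underside, on the counter; z up.
- wide_crate: The wide crate, home of the milk bottles: a yellow plastic carry crate, fixed, 175 mm (its x) by 90 mm (its y), 70 mm high, walls 5 mm and floor 5 mm thick. A cross wall as high as the outer ones parts it into two cells, each 80 by 80 mm inside, centred at x = -42.5 and +42.5 mm on its own x axis (y = 0). milk_c stands in one cell; the other is free. Origin at the centre of its underside, on the counter; z up.
- narrow_crate: The narrow crate, home of the slim bottles: a smaller yellow plastic carry crate, fixed, 155 mm (its x) by 80 mm (its y), 70 mm high, walls 5 mm and floor 5 mm thick. A cross wall as high as the outer ones parts it into two cells, each 70 by 70 mm inside, centred at x = -37.5 and +37.5 mm on its own x axis (y = 0). slim_c stands in one cell; the other is free. Origin at the centre of its underside, on the counter; z up.

How it is judged:
By the outcome, as a careful person would: the job done as asked, in the order asked, and still so for the second after the job is handed in, with the robot touching nothing.
It also fails if it takes over 104 s, if anything falls off the work surface, if the arm or the gripper's body presses on something with over 40 N, if the wrist force passes 120 N, or if a joint passes its speed limit or range.

## Working session

There is one attempt and no reset: what is moved stays moved. The work goes in short steps, Python scripts to look and compute and a tool call to move; the robot and the scene stay as the last step left them, time stands still between calls to the robot, and variables do not carry over. Pictures are saved under pics/ and viewed, at most 14 in all, crops included, and the job is handed in when it is done.

Besides the shell and the picture viewer there is one more tool, called after ">>>" as name(argument=value, ...) on one line, values as JSON. drive_tool: Moves the arm, as the interface text tells. Its arguments: {"type":"object","properties":{"deltas":{"type":"array","items":{"type":"array","items":{"type":"array","items":{"type":"number"}}}},"newtons":{"type":"number"}},"required":["deltas"]}

```bash
mkdir -p pics; ls; python3 - <<'E'
from workcell import *
import cv2,numpy as np
print(get_state())
for n in ("top","side"):
    p,d=read_camera(n); cv2.imwrite(f"pics/{n}0.png",p[:,:,::-1]); np.savez(f"{n}0.npz",p=p,d=d)
    c=calibration(n); print(n,c)
E
```

```text
pics
{'clock': 0.0, 'joint_pos': array([-1.26356942e+00,  3.13990558e-01,  4.49481513e-02,  1.30358985e+00,
        2.63908479e-05,  1.43118287e+00]), 'qvel': array([ 0.0008893 ,  0.00023844, -0.00092832,  0.00014759, -0.00027287,
        0.00062968]), 'tau': array([ 6.03295721e-04, -4.80630040e+01,  2.98529577e+01,  1.92665379e-02,
       -1.31421598e-04, -4.77779054e-06]), 'tcp_pos': array([ 0.24830058, -0.51804768,  0.23040186]), 'orientation': array([-9.15849817e-04,  9.75144950e-01,  2.21565981e-01, -6.36926831e-05]), 'wrist_force': array([ 0.74921496, -0.50902833, -0.44785857]), 'ft_torque': array([-0.00776094, -0.00219316,  0.03221076]), 'grip_force': 0.0, 'finger_gap': 0.0855835768898809}
top {'mtx': array([[596.79738303,   0.        , 324.9774413 ],
       [  0.        , 596.79738303, 245.72682009],
       [  0.        ,   0.        ,   1.        ]]), 'k1': -0.06370494909167992, 'world_from_camera': array([[ 0.01006524,  0.99700593, -0.07666724,  0.47508383],
       [-0.99993692,  0.00965324, -0.00574248,  0.00292944],
       [-0.0049852 ,  0.07672021,  0.9970402 ,  1.25666037],
       [ 0.        ,  0.        ,  0.        ,  1.        ]])}
side {'mtx': array([[491.46896162,   0.        , 323.93348125],
       [  0.        , 491.46896162, 237.53302688],
       [  0.        ,   0.        ,   1.        ]]), 'k1': 0.0172646671800756, 'world_from_camera': array([[-0.80826084,  0.38458071, -0.4458835 ,  0.12233977],
       [-0.58880538, -0.5217657 ,  0.61730769,  0.6552324 ],
       [ 0.00475791,  0.76148423,  0.64816597,  0.72616848],
       [ 0.        ,  0.        ,  0.        ,  1.        ]])}
```

View pics/top0.png

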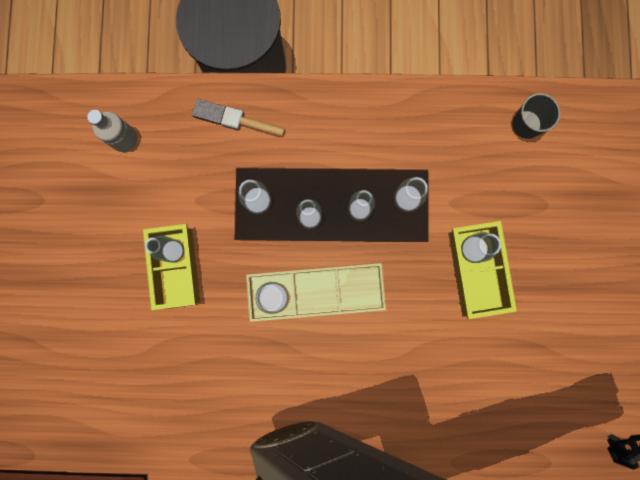

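View pics/side0.png

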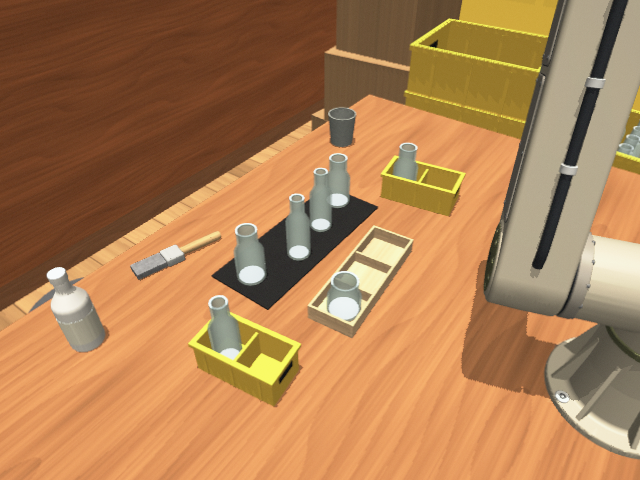

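```bash
cat > h.py <<'E'
import numpy as np,cv2
from workcell import *
def px2w(name,uv,z,c=None):
    c=c or calibration(name); K=c["mtx"]; T=np.array(c["world_from_camera"])
    out=[]
    for (u,v),zz in zip(np.atleast_2d(uv),np.broadcast_to(z,len(np.atleast_2d(uv)))):
        q=np.array([(u-K[0,2])/K[0,0],(v-K[1,2])/K[1,1]]); s=q.copy()
        for _ in range(10): s=q/(1+c["k1"]*(s@s))
        r=T[:3,:3]@np.array([s[0],-s[1],-1]); t=(zz-T[2,3])/r[2]; out.append(T[:3,3]+t*r)
    return np.array(out)
def w2px(name,P,c=None):
    c=c or calibration(name); K=c["mtx"]; T=np.linalg.inv(c["world_from_camera"])
    p=np.atleast_2d(P)@T[:3,:3].T+T[:3,3]; s=np.c_[p[:,0]/-p[:,2],p[:,1]/p[:,2]]
    s=s*(1+c["k1"]*(s**2).sum(1,keepdims=True)); return s*[K[0,0],K[1,1]]+[K[0,2],K[1,2]]
E
python3 - <<'E'
from h import *
z=np.load("top0.npz"); p,d=z["p"],z["d"]
im=cv2.resize(p[160:325,138:522],None,fx=2,fy=2,interpolation=cv2.INTER_CUBIC); cv2.imwrite("pics/crop.png",im[:,:,::-1])
for (u,v) in [(257,197),(309,214),(361,205),(411,194),(340,240),(500,400),(272,297),(173,250),(178,285),(475,249),(484,285),(320,290)]:
    D=d[v,u]; print(u,v,D)
# yellow crates and tray corners
h=cv2.cvtColor(p,cv2.COLOR_RGB2HSV)
m=((h[...,0]>24)&(h[...,0]<34)&(h[...,1]>150)&(h[...,2]>90)).astype(np.uint8)
for c in cv2.findContours(m,0,2)[0]:
    if cv2.contourArea(c)>500: r=cv2.minAreaRect(c); print(r, cv2.boxPoints(r).round(1).tolist())
E
```

```text
257 197 1.1430994
309 214 1.1080332
361 205 1.1112945
411 194 1.2594631
340 240 1.2579323
500 400 1.2327766
272 297 1.2432852
173 250 1.163869
178 285 1.2511082
475 249 1.1655099
484 285 1.2441709
320 290 1.2442597
((163.3614044189453, 281.8861389160156), (42.48808670043945, 55.82158660888672), 5.710593223571777) [[139.39999389648438, 307.5], [145.0, 252.0], [187.3000030517578, 256.20001220703125], [181.6999969482422, 311.79998779296875]]
((486.0893249511719, 269.2183532714844), (92.24623107910156, 44.99512481689453), 79.95065307617188) [[455.8999938964844, 227.6999969482422], [500.20001220703125, 219.89999389648438], [516.2999877929688, 310.70001220703125], [472.0, 318.6000061035156]]
```

View pics/crop.png

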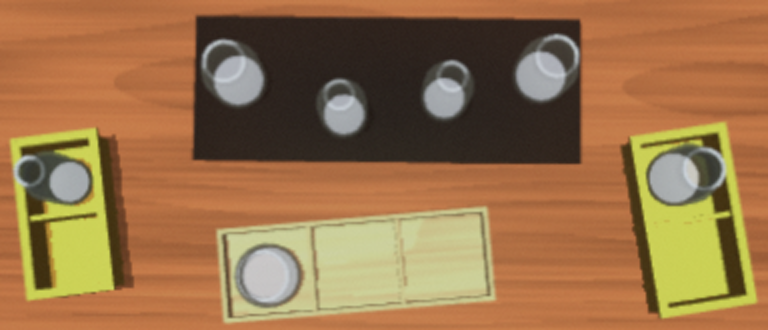

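```bash
python3 - <<'E'
from h import *
np.set_printoptions(precision=4,suppress=True)
f=lambda L:np.array(L)/2.+[138,160]-.25
print("rim",*px2w("top",f([(223,61),(339,95),(453,75),(557,56)]),[.13,.155,.155,.13])[:,:2])
print("foot",*px2w("top",f([(239,80),(344,115),(444,98),(540,76)]),.007)[:,:2])
print("c rims",*px2w("top",f([(704,170),(30,171)]),[.13,.155])[:,:2], "jar",px2w("top",f([(268,275)]),.045)[:,:2])
for n,L,z in (("wide",[(630,137),(724,123),(755,302),(662,318)],.07),("narrow",[(11,139),(98,128),(114,289),(27,300)],.07),("tray",[(217,230),(487,208),(495,300),(225,322)],.035)):
    P=px2w("top",f(L),z)[:,:2]; c=P.mean(0); e=[np.linalg.norm(P[i]-P[(i+1)%4]) for i in range(4)]
    i=0 if n=="tray" else 1   # long edge: L->R or top->bottom
    a=(P[2]-P[1])+(P[3]-P[0]) if i else (P[1]-P[0])+(P[2]-P[3]); a/=np.linalg.norm(a)
    print(n,c,"edges",np.array(e),"long",a,np.degrees(np.arctan2(a[1],a[0])))
    for s in ([.0375,.0425][n=="wide"],) if i else (0,.091): print("  cell",c+a*s,c-a*s)
E
```

```text
rim [0.6667 0.1552] [0.6313 0.043 ] [ 0.6511 -0.063 ] [ 0.6745 -0.1638]
foot [0.6674 0.1544] [0.6311 0.0428] [ 0.6502 -0.0625] [ 0.6746 -0.1639]
c rims [ 0.5666 -0.3037] [0.5576 0.3303] jar [[0.4625 0.1167]]
wide [ 0.5218 -0.3083] edges [0.0963 0.1811 0.0947 0.1827] long [-0.9863 -0.1652] -170.48929480838189
  cell [ 0.4799 -0.3154] [ 0.5637 -0.3013]
narrow [0.5215 0.3216] edges [0.0889 0.1621 0.088  0.1625] long [-0.9917 -0.1285] -172.61771925866242
  cell [0.4843 0.3168] [0.5587 0.3264]
tray [0.4736 0.0279] edges [0.2775 0.0941 0.2761 0.0942] long [ 0.0912 -0.9958] -84.76663996997587
  cell [0.4736 0.0279] [0.4736 0.0279]
  cell [ 0.4819 -0.0627] [0.4653 0.1185]
```

>>> drive_tool(deltas=[[[0,0.669,-0.427,-0.02,0,0,-154.4],[0,0.669,-0.427,-0.02,0,0,-154.4],[0,0.669,-0.427,-0.02,0,0,-154.4],[0,0.669,-0.427,-0.02,0,0,-154.4],[0,0.669,-0.427,-0.02,0,0,-154.4],[0,0.669,-0.427,-0.02,0,0,-154.4],[0,0.669,-0.427,-0.02,0,0,-154.4],[0,0.669,-0.427,-0.02,0,0,-154.4],[0,0.669,-0.427,-0.02,0,0,-154.4],[0,0.669,-0.427,-0.02,0,0,-154.4],[0,0.669,-0.427,-0.02,0,0,-154.4],[0,0.669,-0.427,-0.02,0,0,-154.4]]], newtons=30)

```text
clock: 1.6
tcp_pos: [0.6448, 0.1202, 0.2498]
orientation: [-0.0, 0.217, 0.976, -0.0]
wrist_force: [0.8, -0.8, 0.1]
finger_gap: 0.0854
grip_force: 0.0
```

>>> drive_tool(deltas=[[[0,0,0,0,0,0,-10],[0,0,0,0,0,0,-20],[0,0,0,0,0,0,-25],[0,0,0,0,0,0,-25]]])

```text
clock: 2.1
tcp_pos: [0.6439, 0.1183, 0.2495]
orientation: [-0.001, 0.005, 1.0, -0.0]
wrist_force: [-0.1, -0.0, 0.6]
finger_gap: 0.0852
grip_force: 0.0
```

```bash
python3 - <<'E'
from h import *
s=get_state(); c=calibration("wrist"); p,d=read_camera("wrist"); cv2.imwrite("pics/w1.png",p[:,:,::-1])
print(s["tcp_pos"],s["orientation"],s["joint_pos"])
print(w2px("wrist",[[.667,.155,.13],[.667,.155,.005],[.631,.043,.155],[.631,.043,.005],[.4736,.0279,.035]],c))
E
```

```text
[0.6438928  0.11829802 0.24953724] [-5.63189702e-04  4.68145912e-03  9.99988878e-01 -9.84200307e-05] [ 5.92491813e-02  4.74787192e-01  3.29887236e-01  1.42703302e+00
 -1.24476789e-04  6.86122060e-02]
[[361.9811663  257.97351918]
 [348.76182862 221.30838827]
 [217.03831928 225.87908266]
 [254.09938696 192.4857161 ]
 [220.63347039  31.13004083]]
```

View pics/w1.png

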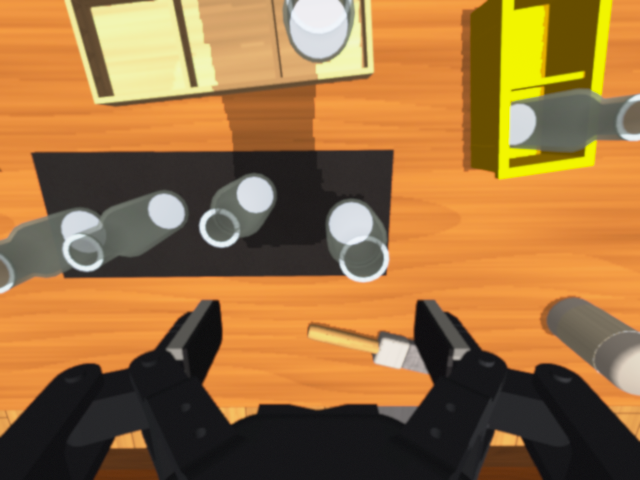

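>>> drive_tool(deltas=[[[0,-0.023,0.037,0,0,0,0.5],[0,-0.023,0.037,0.03,0,0,0.5],[0,-0.023,0.037,0.06,0,0,0.5],[0,-0.023,0.037,0.09,0,0,0.5],[0,-0.023,0.037,0.1,0,0,0.5],[0,-0.023,0.037,0.1,0,0,0.5]]])

```text
clock: 2.9
tcp_pos: [0.6671, 0.1549, 0.1498]
orientation: [-0.001, 0.009, 1.0, -0.0]
wrist_force: [-0.5, 0.1, 1.1]
finger_gap: 0.0854
grip_force: 0.0
```

>>> drive_tool(deltas=[[[0,0,0,0.025,0,0,0],[0,0,0,0.045,0,0,0],[0,0,0,0.0565,0,0,0],[0,0,0,0.0565,0,0,0],[255,0,0,0.0565,0,0,0],[255,0,0,0.0565,0,0,0],[255,0,0,0.0565,0,0,0],[255,0,0,0.0565,0,0,0],[255,0,0,0.0565,0,0,0],[255,0,0,0.0565,0,0,0],[255,0,0,0.0565,0,0,0]]])

```text
clock: 4.28
tcp_pos: [0.6681, 0.1554, 0.0947]
orientation: [0.001, 0.008, 1.0, 0.0]
wrist_force: [0.1, 1.5, 5.8]
finger_gap: 0.0412
grip_force: 30.6
```

>>> drive_tool(deltas=[[[255,0,0,-0.015,0,0,0],[255,0,0,-0.045,0,0,0],[255,0,0,-0.08,0,0,0],[255,0,0,-0.115,0,0,0],[255,0,0,-0.14,0,0,0],[255,0.02,-0.013,-0.155,0,0,0],[255,0.055,-0.036,-0.155,0,0,0],[255,0.095,-0.0625,-0.155,0,0,0],[255,0.135,-0.089,-0.155,0,0,0],[255,0.17,-0.112,-0.155,0,0,0],[255,0.188,-0.123,-0.155,0,0,0],[255,0.194,-0.127,-0.155,0,0,0]]])

```text
clock: 5.78
tcp_pos: [0.47, 0.0309, 0.2491]
orientation: [-0.0, 0.009, 1.0, -0.0]
wrist_force: [1.4, -0.1, -1.6]
finger_gap: 0.0413
grip_force: 30.7
```

```bash
python3 - <<'E'
from h import *
s=get_state(); c=calibration("wrist"); p,d=read_camera("wrist"); cv2.imwrite("pics/w2.png",p[:,:,::-1])
print(s["tcp_pos"],s["orientation"],s["finger_gap"],s["wrist_force"])
E
```

```text
[0.47000864 0.03086548 0.24908589] [-1.72109133e-04  9.17653409e-03  9.99957874e-01 -1.07383659e-04] 0.04130798955566989 [ 1.38759821 -0.05596737 -1.64291988]
```

View pics/w2.png

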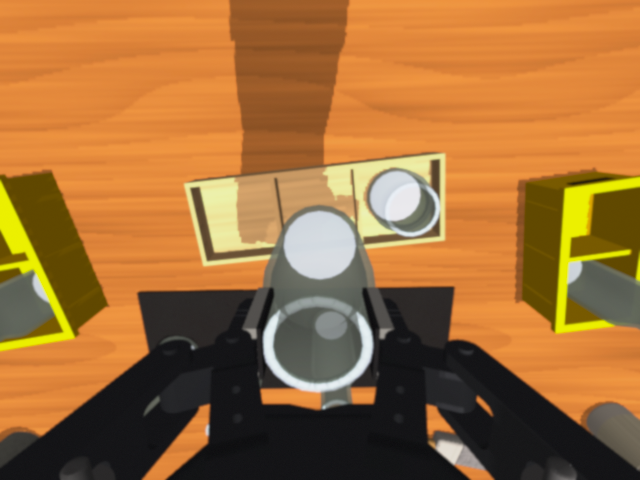

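>>> drive_tool(deltas=[[[255,-0.003,-0.003,0,0,0,0],[255,-0.003,-0.003,0.03,0,0,0],[255,-0.003,-0.003,0.07,0,0,0],[255,-0.003,-0.003,0.11,0,0,0],[255,-0.003,-0.003,0.135,0,0,0],[255,-0.003,-0.003,0.145,0,0,0],[255,-0.003,-0.003,0.15,0,0,0],[255,-0.003,-0.003,0.152,0,0,0],[255,-0.003,-0.003,0.152,0,0,0]]])

```text
clock: 6.95
tcp_pos: [0.475, 0.0283, 0.0974]
orientation: [0.001, 0.009, 1.0, -0.0]
wrist_force: [0.6, 0.4, -2.5]
finger_gap: 0.0413
grip_force: 30.8
```

>>> drive_tool(deltas=[[[255,0,0,0.001,0,0,0],[255,0,0,0.002,0,0,0],[255,0,0,0.003,0,0,0],[255,0,0,0.0035,0,0,0],[255,0,0,0.0035,0,0,0]]])

```text
clock: 7.58
tcp_pos: [0.475, 0.0284, 0.0946]
orientation: [0.001, 0.009, 1.0, -0.0]
wrist_force: [-1.2, 1.1, 8.7]
finger_gap: 0.0411
grip_force: 31.8
```

>>> drive_tool(deltas=[[[255,0,0,-0.001,0,0,0],[90,0,0,-0.001,0,0,0],[50,0,0,-0.001,0,0,0],[0,0,0,-0.001,0,0,0],[0,0,0,-0.001,0,0,0],[0,0,0,-0.01,0,0,0],[0,0,0,-0.04,0,0,0],[0,0,0,-0.08,0,0,0],[0,0,0,-0.12,0,0,0],[0,0,0,-0.15,0,0,0],[0,0,0,-0.15,0,0,0]]])

```text
clock: 8.95
tcp_pos: [0.4759, 0.0282, 0.2463]
orientation: [0.003, 0.009, 1.0, -0.0]
wrist_force: [1.2, -0.2, 0.7]
finger_gap: 0.0852
grip_force: 0.0
```

>>> drive_tool(deltas=[[[0,-0.05,-0.026,0,0,0,0],[0,-0.1,-0.052,0,0,0,0],[0,-0.15,-0.078,0,0,0,0],[0,-0.175,-0.091,0,0,0,1],[0,-0.175,-0.091,0.03,0,0,1],[0,-0.175,-0.091,0.06,0,0,1],[0,-0.175,-0.091,0.075,0,0,1],[0,-0.175,-0.091,0.075,0,0,1]]])

```text
clock: 9.95
tcp_pos: [0.6465, -0.0653, 0.1666]
orientation: [-0.002, 0.017, 1.0, 0.0]
wrist_force: [-0.2, 0.3, 0.4]
finger_gap: 0.0856
grip_force: 0.0
```

```bash
python3 - <<'E'
from h import *
s=get_state(); c=calibration("wrist"); p,d=read_camera("wrist"); cv2.imwrite("pics/w3.png",p[:,:,::-1])
print(s["tcp_pos"],s["orientation"])
print(w2px("wrist",[[.6507,-.0628,.155],[.6507,-.0628,.005],[.475,.0284,.13]],c))
E
```

```text
[ 0.64648265 -0.06534931  0.1665533 ] [-1.65024835e-03  1.73062181e-02  9.99848828e-01  3.05624933e-04]
[[ 324.11970565  297.99609458]
 [ 321.08461611  224.27077827]
 [ 526.83109475 -110.18081185]]
```

View pics/w3.png

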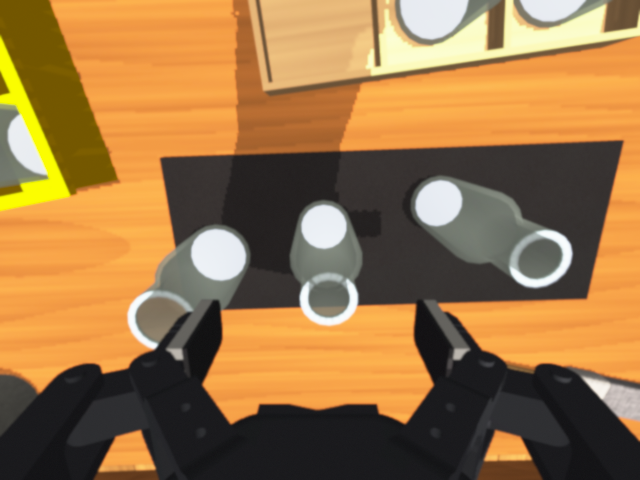

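>>> drive_tool(deltas=[[[0,-0.004,0.004,0,0,0,-2],[0,-0.004,0.004,0.01,0,0,-2],[0,-0.004,0.004,0.03,0,0,-2],[0,-0.004,0.004,0.0485,0,0,-2],[0,-0.004,0.004,0.0485,0,0,-2],[255,-0.004,0.004,0.0485,0,0,-2],[255,-0.004,0.004,0.0485,0,0,-2],[255,-0.004,0.004,0.0485,0,0,-2],[255,-0.004,0.004,0.0485,0,0,-2],[255,-0.004,0.004,0.0485,0,0,-2],[255,-0.004,0.004,0.0485,0,0,-2],[255,-0.004,0.004,0.0485,0,0,-2]]])

```text
clock: 11.5
tcp_pos: [0.6523, -0.0616, 0.1205]
orientation: [0.001, -0.0, 1.0, 0.0]
wrist_force: [-0.7, 1.6, 5.2]
finger_gap: 0.0291
grip_force: 29.7
```

>>> drive_tool(deltas=[[[255,0,0,-0.015,0,0,0],[255,0,0,-0.045,0,0,0],[255,0,0,-0.08,0,0,0],[255,0,0,-0.11,0,0,0],[255,0.015,0,-0.12,0,0,0],[255,0.05,-0.001,-0.12,0,0,0],[255,0.09,-0.001,-0.12,0,0,0],[255,0.13,-0.001,-0.12,0,0,0],[255,0.16,-0.001,-0.12,0,0,0],[255,0.17,-0.001,-0.12,0,0,0],[255,0.17,-0.001,-0.12,0,0,0],[255,0.17,-0.001,-0.12,0,0,0]]])

```text
clock: 13.0
tcp_pos: [0.4825, -0.063, 0.2395]
orientation: [0.0, -0.0, 1.0, -0.0]
wrist_force: [-1.3, 0.4, -2.4]
finger_gap: 0.0293
grip_force: 29.9
```

>>> drive_tool(deltas=[[[255,0,0,0.03,0,0,0],[255,0,0,0.065,0,0,0],[255,0,0,0.095,0,0,0],[255,0,0,0.108,0,0,0],[255,0,0,0.114,0,0,0],[255,0,0,0.116,0,0,0],[255,0,0,0.117,0,0,0],[255,0,0,0.118,0,0,0],[255,0,0,0.119,0,0,0],[255,0,0,0.1195,0,0,0],[255,0,0,0.1195,0,0,0]]])

```text
clock: 14.38
tcp_pos: [0.482, -0.0629, 0.1205]
orientation: [0.0, -0.0, 1.0, -0.0]
wrist_force: [-0.6, 0.5, 0.4]
finger_gap: 0.0293
grip_force: 30.3
```

>>> drive_tool(deltas=[[[255,0,0,0.001,0,0,0],[255,0,0,0.001,0,0,0],[130,0,0,0.0,0,0,0],[90,0,0,0,0,0,0],[90,0,0,0,0,0,0],[90,0,0,-0.01,0,0,0],[90,0,0,-0.04,0,0,0],[90,0,0,-0.08,0,0,0],[0,0,0,-0.12,0,0,0],[0,0,0,-0.12,0,0,0]]])

```text
clock: 15.62
tcp_pos: [0.4838, -0.0634, 0.2442]
orientation: [0.003, -0.0, 1.0, -0.001]
wrist_force: [0.3, -0.7, 0.3]
finger_gap: 0.0853
grip_force: 0.0
```

>>> drive_tool(deltas=[[[0,-0.05,0.036,0,0,0,0],[0,-0.1,0.072,0,0,0,0],[0,-0.148,0.108,0,0,0,0],[0,-0.148,0.108,0,0,0,0],[0,-0.148,0.108,0.03,0,0,0],[0,-0.148,0.108,0.06,0,0,0],[0,-0.148,0.108,0.07,0,0,0],[0,-0.148,0.108,0.07,0,0,0]]])

```text
clock: 16.62
tcp_pos: [0.6289, 0.0448, 0.1699]
orientation: [-0.001, 0.0, 1.0, -0.0]
wrist_force: [0.5, -1.0, 0.6]
finger_gap: 0.0855
grip_force: 0.0
```

```bash
python3 - <<'E'
from h import *
s=get_state(); c=calibration("wrist"); p,d=read_camera("wrist"); cv2.imwrite("pics/w4.png",p[:,:,::-1])
print(s["tcp_pos"],s["orientation"])
print(w2px("wrist",[[.632,.0445,.155],[.632,.0445,.005],[.642,.0445,.155],[.632,.0545,.155]],c))
E
```

```text
[0.62885509 0.0448411  0.16988042] [-7.72595064e-04  9.13722384e-05  9.99999697e-01 -4.08924628e-05]
[[318.35001297 293.39114599]
 [318.04644362 222.14968965]
 [318.34814501 310.25286113]
 [337.29474548 293.3853892 ]]
```

View pics/w4.png

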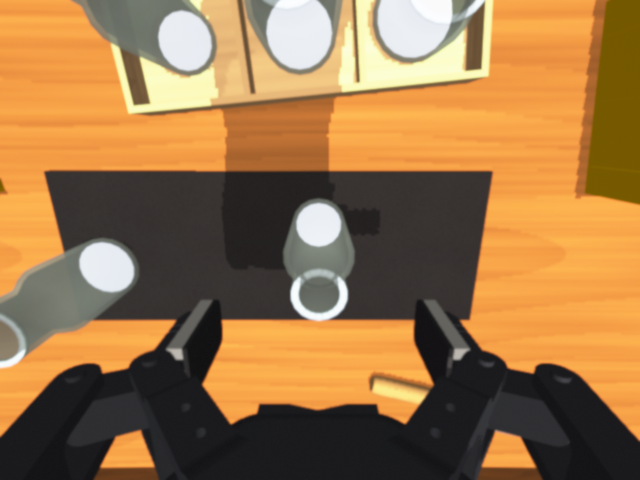

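>>> drive_tool(deltas=[[[0,-0.003,0,0,0,0,0],[0,-0.003,0,0.015,0,0,0],[0,-0.003,0,0.035,0,0,0],[0,-0.003,0,0.0515,0,0,0],[0,-0.003,0,0.0515,0,0,0],[255,-0.003,0,0.0515,0,0,0],[255,-0.003,0,0.0515,0,0,0],[255,-0.003,0,0.0515,0,0,0],[255,-0.003,0,0.0515,0,0,0],[255,-0.003,0,0.0515,0,0,0],[255,-0.003,0,0.0515,0,0,0],[255,-0.003,0,0.0515,0,0,0]]])

```text
clock: 18.18
tcp_pos: [0.6333, 0.0452, 0.1195]
orientation: [0.001, -0.0, 1.0, -0.0]
wrist_force: [0.2, 0.4, 5.5]
finger_gap: 0.0292
grip_force: 30.1
```

>>> drive_tool(deltas=[[[255,0,0,-0.015,0,0,0],[255,0,0,-0.045,0,0,0],[255,0,0,-0.08,0,0,0],[255,0,0,-0.12,0,0,0],[255,0,0,-0.15,0,0,0],[255,0.01,0.02,-0.165,0,0,0],[255,0.03,0.055,-0.17,0,0,0],[255,0.05,0.095,-0.17,0,0,0],[255,0.07,0.135,-0.17,0,0,0],[255,0.09,0.165,-0.17,0,0,0],[255,0.095,0.18,-0.17,0,0,0],[255,0.095,0.18,-0.17,0,0,0]]])

```text
clock: 19.68
tcp_pos: [0.5369, 0.2263, 0.2884]
orientation: [-0.0, -0.001, 1.0, -0.0]
wrist_force: [-0.3, -1.3, -2.5]
finger_gap: 0.0292
grip_force: 30.0
```

```bash
python3 - <<'E'
from h import *
s=get_state(); c=calibration("wrist"); p,d=read_camera("wrist"); cv2.imwrite("pics/w5.png",p[:,:,::-1])
print(s["tcp_pos"],s["orientation"],s["finger_gap"])
a=np.radians(-172.6);u=np.array([np.cos(a),np.sin(a)])
print(w2px("wrist",[[*(np.array([.5215,.3216])+k*u),z] for k,z in ((0,.07),(.0375,.005),(-.0375,.155),(.0775,.07))],c))
E
```

```text
[0.53693887 0.22628889 0.28835705] [-3.20893662e-04 -1.28091262e-03  9.99999099e-01 -2.40607053e-04] 0.029229901890359056
[[405.29451034 193.53142613]
 [390.79268825 155.10894822]
 [431.52410019 251.5496822 ]
 [401.83591063 118.87256591]]
```

View pics/w5.png

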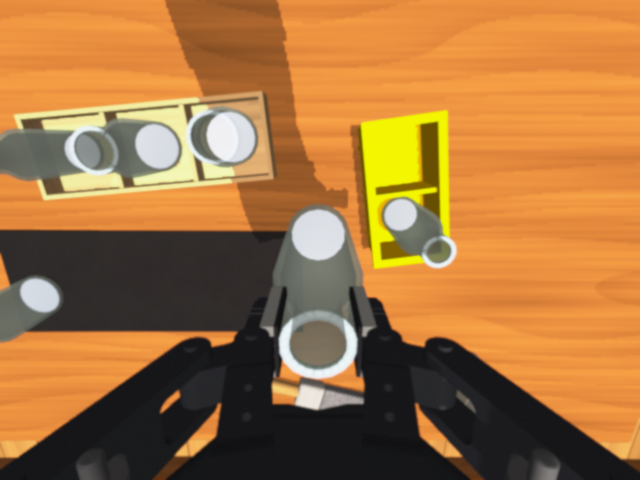

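>>> drive_tool(deltas=[[[255,0.015,0.025,0,0,0,0],[255,0.035,0.06,0,0,0,0],[255,0.05,0.085,0,0,0,0],[255,0.0545,0.092,0,0,0,0],[255,0.0545,0.092,0,0,0,0],[255,0.0545,0.092,0.03,0,0,0],[255,0.0545,0.092,0.06,0,0,0],[255,0.0545,0.092,0.075,0,0,0],[255,0.0545,0.092,0.08,0,0,0],[255,0.0545,0.092,0.08,0,0,0]]])

```text
clock: 20.98
tcp_pos: [0.4837, 0.3169, 0.2091]
orientation: [0.0, 0.0, 1.0, 0.0]
wrist_force: [-0.8, -0.6, -2.5]
finger_gap: 0.0293
grip_force: 30.2
```

```bash
python3 - <<'E'
from h import *
s=get_state(); c=calibration("wrist"); p,d=read_camera("wrist"); cv2.imwrite("pics/w6.png",p[:,:,::-1])
print(s["tcp_pos"],s["orientation"],s["finger_gap"])
np.save("c6.npy",c,allow_pickle=True)
E
```

```text
[0.4837176  0.31694655 0.20914616] [3.18312588e-04 1.79804788e-04 9.99999932e-01 4.18307969e-05] 0.029261274361749162
```

View pics/w6.png

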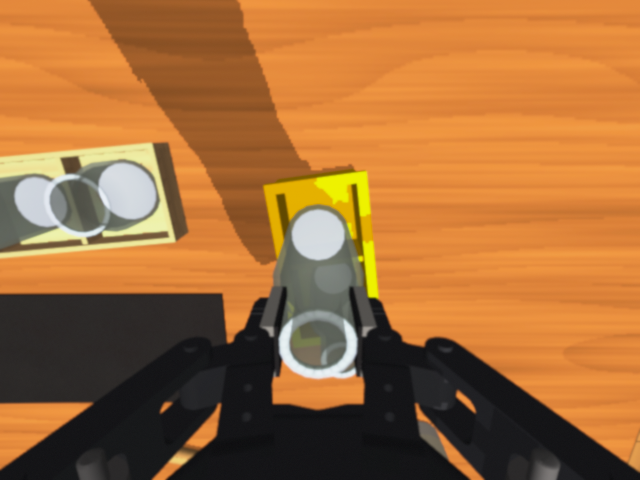

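```bash
python3 - <<'E'
from h import *
c=np.load("c6.npy",allow_pickle=True).item()
P=px2w("wrist",[(264,186),(367,172)],.07,c)[:,:2]; m=P.mean(0); e=P[1]-P[0]; print(P,np.linalg.norm(e))
e/=np.linalg.norm(e); n=np.array([e[1],-e[0]]); n*=np.sign(n[0]); print(n,m+.04*n)
E
```

```text
[[0.44875923 0.27062027]
 [0.43708704 0.35774986]] 0.08790793759795164
[0.99114588 0.13277741] [0.48256897 0.31949616]
```

>>> drive_tool(deltas=[[[255,0.001,0.0025,0,0,0,0],[255,0.001,0.0025,0.01,0,0,0],[255,0.001,0.0025,0.03,0,0,0],[255,0.001,0.0025,0.055,0,0,0],[255,0.001,0.0025,0.075,0,0,0],[255,0.001,0.0025,0.083,0,0,0],[255,0.001,0.0025,0.086,0,0,0],[255,0.001,0.0025,0.087,0,0,0],[255,0.001,0.0025,0.088,0,0,0],[255,0.001,0.0025,0.089,0,0,0],[255,0.001,0.0025,0.09,0,0,0],[255,0.001,0.0025,0.09,0,0,0]]])

```text
clock: 22.52
tcp_pos: [0.4825, 0.3199, 0.1195]
orientation: [0.001, -0.0, 1.0, 0.0]
wrist_force: [-2.2, 0.0, 3.9]
finger_gap: 0.0294
grip_force: 30.7
```

>>> drive_tool(deltas=[[[255,0,0,-0.0005,0,0,0],[130,0,0,-0.0005,0,0,0],[60,0,0,-0.0005,0,0,0],[60,0,0,-0.0005,0,0,0],[60,0,0,-0.01,0,0,0],[60,0,0,-0.05,0,0,0],[60,0,0,-0.09,0,0,0],[0,0,0,-0.13,0,0,0],[0,0,0,-0.13,0,0,0]]])

```text
clock: 23.65
tcp_pos: [0.4841, 0.3206, 0.2533]
orientation: [0.004, -0.0, 1.0, 0.002]
wrist_force: [-0.0, 0.2, -0.3]
finger_gap: 0.0852
grip_force: 0.0
```

>>> drive_tool(deltas=[[[0,-0.02,-0.05,0,0,0,0],[0,-0.04,-0.1,0,0,0,0],[0,-0.06,-0.15,0,0,0,0],[0,-0.08,-0.2,0,0,0,0],[0,-0.1,-0.25,0,0,0,0],[0,-0.12,-0.3,0,0,0,0],[0,-0.14,-0.35,0,0,0,0],[0,-0.16,-0.4,0,0,0,0],[0,-0.18,-0.45,0,0,0,0],[0,-0.19,-0.483,0,0,0,0],[0,-0.19,-0.483,0,0,0,0],[0,-0.19,-0.483,0,0,0,0]]])

```text
clock: 25.15
tcp_pos: [0.6719, -0.1628, 0.248]
orientation: [-0.001, -0.0, 1.0, 0.0]
wrist_force: [-0.5, -0.1, -0.1]
finger_gap: 0.0858
grip_force: 0.0
```

```bash
python3 - <<'E'
from h import *
s=get_state(); c=calibration("wrist"); p,d=read_camera("wrist"); cv2.imwrite("pics/w7.png",p[:,:,::-1]); np.save("c7.npy",c,allow_pickle=True)
print(s["tcp_pos"],s["orientation"])
print(w2px("wrist",[[.6745,-.164,.13],[.6745,-.164,.005]],c))
E
```

```text
[ 0.67185562 -0.16276835  0.24803719] [-6.16900622e-04 -8.33803948e-05  9.99999728e-01  3.95351871e-04]
[[316.89361148 235.82264511]
 [317.03634915 205.21397883]]
```

View pics/w7.png

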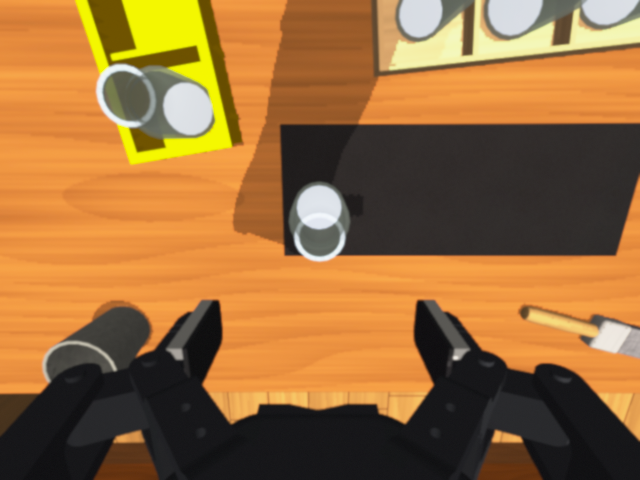

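>>> drive_tool(deltas=[[[0,-0.0025,0,0.03,0,0,0],[0,-0.0025,0,0.07,0,0,0],[0,-0.0025,0,0.11,0,0,0],[0,-0.0025,0,0.135,0,0,0],[0,-0.0025,0,0.15,0,0,0],[0,-0.0025,0,0.155,0,0,0],[0,-0.0025,0,0.155,0,0,0]]])

```text
clock: 26.08
tcp_pos: [0.6752, -0.163, 0.0945]
orientation: [0.001, -0.0, 1.0, -0.0]
wrist_force: [0.8, -0.1, 0.7]
finger_gap: 0.0852
grip_force: 0.0
```

>>> drive_tool(deltas=[[[255,0,0,0,0,0,0],[255,0,0,0,0,0,0],[255,0,0,0,0,0,0],[255,0,0,0,0,0,0],[255,0,0,0,0,0,0],[255,0,0,0,0,0,0],[255,0,0,0,0,0,0]]])

```text
clock: 26.95
tcp_pos: [0.6753, -0.1633, 0.0945]
orientation: [0.001, -0.0, 1.0, -0.0]
wrist_force: [-1.0, 1.7, 4.6]
finger_gap: 0.0411
grip_force: 30.4
```

>>> drive_tool(deltas=[[[255,0,0,-0.015,0,0,0],[255,0,0,-0.045,0,0,0],[255,0,0,-0.085,0,0,0],[255,0,0,-0.125,0,0,0],[255,0,0,-0.155,0,0,0],[255,0.015,-0.012,-0.165,0,0,0],[255,0.05,-0.039,-0.165,0,0,0],[255,0.09,-0.07,-0.165,0,0,0],[255,0.13,-0.101,-0.165,0,0,0],[255,0.17,-0.132,-0.165,0,0,0],[255,0.19,-0.148,-0.165,0,0,0],[255,0.195,-0.152,-0.165,0,0,0]]])

```text
clock: 28.45
tcp_pos: [0.4772, -0.3163, 0.2579]
orientation: [-0.001, 0.002, 1.0, 0.0]
wrist_force: [1.1, 0.4, -1.3]
finger_gap: 0.0411
grip_force: 30.9
```

>>> drive_tool(deltas=[[[255,0,0,0.03,0,0,0],[255,0,0,0.06,0,0,0],[255,0,0,0.07,0,0,0],[255,0,0,0.07,0,0,0]]])

```text
clock: 28.95
tcp_pos: [0.4796, -0.3147, 0.188]
orientation: [-0.001, -0.0, 1.0, 0.001]
wrist_force: [0.1, 0.3, -2.0]
finger_gap: 0.0411
grip_force: 30.9
```

```bash
python3 - <<'E'
from h import *
s=get_state(); c=calibration("wrist"); p,d=read_camera("wrist"); cv2.imwrite("pics/w8.png",p[:,:,::-1]); np.save("c8.npy",c,allow_pickle=True)
print(s["tcp_pos"],s["orientation"],s["wrist_force"])
E
```

```text
[ 0.47955597 -0.3146588   0.1880392 ] [-7.16382555e-04 -3.94113995e-04  9.99999475e-01  6.16840197e-04] [ 0.10990365  0.28667226 -1.95873597]
```

View pics/w8.png

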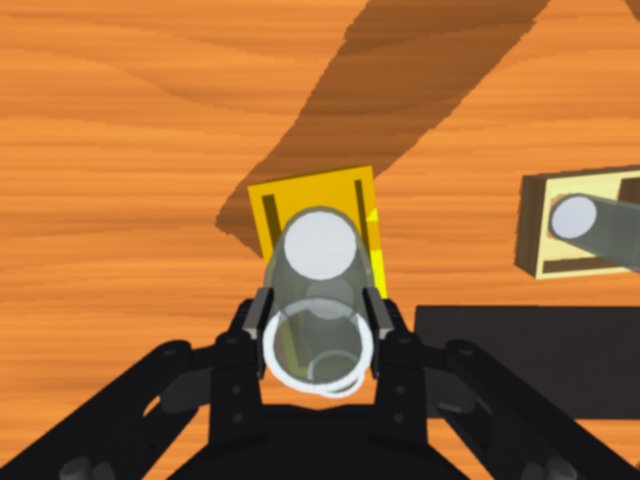

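```bash
python3 - <<'E'
from h import *
c=np.load("c8.npy",allow_pickle=True).item()
P=px2w("wrist",[(248,186),(372,166)],.07,c)[:,:2]; m=P.mean(0); e=P[1]-P[0]; print(P,np.linalg.norm(e))
e/=np.linalg.norm(e); n=np.array([e[1],-e[0]]); n*=np.sign(n[0]); print(n,m+.045*n)
E
```

```text
[[ 0.44124871 -0.37006836]
 [ 0.42579177 -0.27321206]] 0.09808189764148918
[0.98750428 0.15759217] [ 0.47795794 -0.31454856]
```

>>> drive_tool(deltas=[[[255,-0.001,0,0.01,0,0,0],[255,-0.001,0,0.03,0,0,0],[255,-0.001,0,0.055,0,0,0],[255,-0.001,0,0.075,0,0,0],[255,-0.001,0,0.085,0,0,0],[255,-0.001,0,0.089,0,0,0],[255,-0.001,0,0.091,0,0,0],[255,-0.001,0,0.092,0,0,0],[255,-0.001,0,0.093,0,0,0],[255,-0.001,0,0.094,0,0,0],[255,-0.001,0,0.0945,0,0,0],[255,-0.001,0,0.0945,0,0,0]]])

```text
clock: 30.5
tcp_pos: [0.481, -0.3154, 0.0946]
orientation: [0.0, -0.0, 1.0, -0.0]
wrist_force: [-0.2, 0.5, -0.1]
finger_gap: 0.0414
grip_force: 31.3
```

Nearly touching; settle 1 mm more, then release and back off.

>>> drive_tool(deltas=[[[255,0,0,0.0005,0,0,0],[255,0,0,0.001,0,0,0],[255,0,0,0.001,0,0,0]]])

```text
clock: 30.88
tcp_pos: [0.4813, -0.3153, 0.0945]
orientation: [0.001, -0.0, 1.0, -0.0]
wrist_force: [-1.0, 2.7, 7.1]
finger_gap: 0.0413
grip_force: 31.9
```

>>> drive_tool(deltas=[[[120,0,0,0,0,0,0],[60,0,0,0,0,0,0],[0,0,0,0,0,0,0],[0,0,0,0,0,0,0],[0,0,0,-0.01,0,0,0],[0,0,0,-0.05,0,0,0],[0,0,0,-0.1,0,0,0],[0,0,0,-0.15,0,0,0],[0,0.05,-0.04,-0.15,0,0,0],[0,0.06,-0.09,-0.15,0,0,0],[0,0.06,-0.12,-0.15,0,0,0],[0,0.06,-0.12,-0.15,0,0,0]]])

```text
clock: 32.38
tcp_pos: [0.4203, -0.4375, 0.2434]
orientation: [0.0, 0.001, 1.0, -0.0]
wrist_force: [-0.1, 0.0, -0.2]
finger_gap: 0.0856
grip_force: 0.0
```

```bash
python3 - <<'E'
from h import *
p,d=read_camera("top"); cv2.imwrite("pics/t9.png",p[:,:,::-1])
p,d=read_camera("side"); cv2.imwrite("pics/s9.png",p[:,:,::-1])
E
```

```text
(no output)
```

View pics/t9.png

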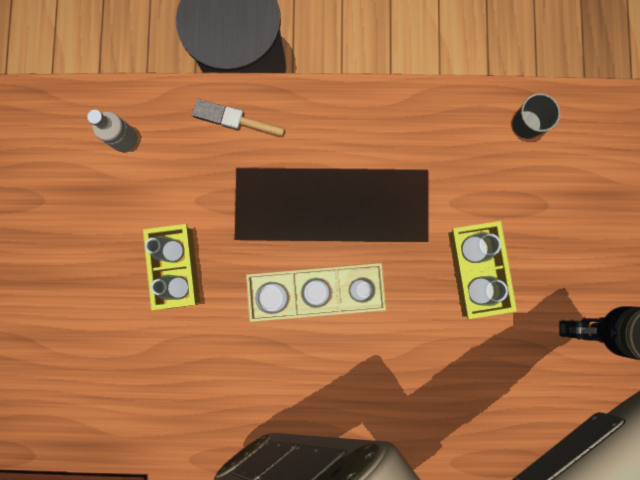

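View pics/s9.png

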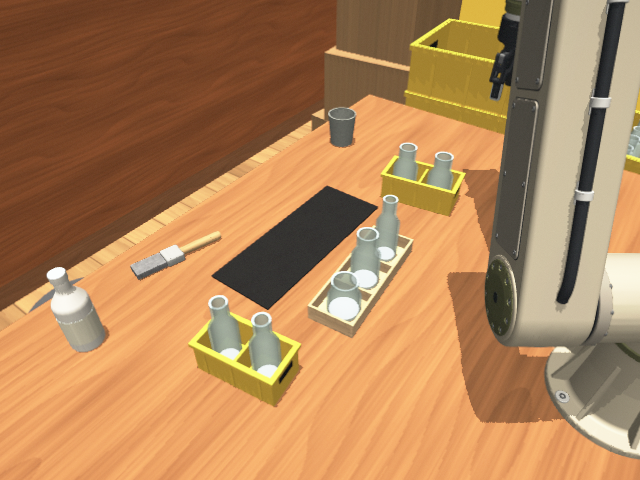

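Both pictures show everything upright. The jar, milk and slim bottles are in their own bays (top view 272,297; 316,292; 361,289). The spares are in the free cells (178,287 narrow, 485,290 wide), and the mat is empty.

```bash
python3 -c "
from workcell import *
print(hand_in())"
```

```text
the job is handed in; nothing more can be done
None
```

The job is handed in at about 32 s of the 104 s allowed: the tray holds one milk bottle, one slim bottle and the jar, each upright in its own bay, and the two spare bottles stand in the free cells of their own crates.

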